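# Bring the vinegar round and point it out

### The arm

A 6-joint arm with a two-finger parallel gripper is mounted at the origin on a cart in front of the work surface, level with it; the furniture and walls round the work are solid. World frame = base frame: x ahead of the robot, y to its left, z up, the work surface at z = 0. Lengths are in m, angles in degrees, forces in N, time in s.
With the tool pointing down it reaches from about 0.4 to 0.825 m from the base axis. Payload 7 kg.
Tool frame: the origin (TCP) lies on the centre line of the jaws, within the pads' length; the fingertips stand 19 mm ahead of it and the grasp point (between the pads) is the TCP; z points along the fingers, y is the line along which they close (so a half turn about z gives the same grasp; the last joint's range is limited). The gripper opens to 88 mm and grips with 3 to 60 N. Pads are 19 mm wide; open, the fingers measure 130 mm over their backs; the gripper's body (78 mm by 193 mm) begins 47 mm behind the grasp point.
Start: joints at [85.033, 20.546, 0.682, 0, -70.136, -16.507], TCP at [0.247, 0.628, 0.246] pointing down, gripper open.
Joint ranges: [-176.03, 176.03], [-82.01, 121.73], [-58.28, 71.71], [-173.87, 95.51], [-174.79, -0.11], [-173.66, 173.66]. Speed limits (degrees/s): [136.94, 136.94, 172.46, 180, 180, 180].

### API

Orientations are given as [roll, pitch, yaw] about the fixed x, y, z axes, in that order (R = Rz(yaw) Ry(pitch) Rx(roll)).
In Python, from plant import * gives the robot as it stands. The module is installed in compiled form; this text tells all that it offers.
- The arm moves only by the tool play_rows, never from a script. Its argument "deltas" is a list of rows, each a list of 6 numbers: the shift along the world's x, y, z scaled (see below), then the turn, a rotation vector about the world's x, y, z scaled (see below). A call has 1 to 10 rows; each row shifts and turns the commanded pose from where the row before left it; what a row does not reach is not made up. The controller multiplies each number of a shift by 800 mm and each number of a turn by 180 degrees. A row lasts 1/10 s, in which the tool goes at most 50 mm and 8.59 degrees, less where a joint would pass 70% of its speed; a pose out of reach is approached as far as the arm can. A call with a number of a shift or a turn outside -1 to 1 is refused whole. A call with a gripper value outside its range is refused whole. "gripper" is the gripper command: -1 is shut, 1 is fully open, values between are in proportion, set as the call begins (left out, the last holds). The fingers move at their own pace and stop on an object; the grip force is fixed at half the most. Time passes only in rows, so rows that do not move let the fingers close. It gives the time, the measured TCP pose, the force, the opening and the grip force at its end, in the units of the state.
- get_obs(): the state, without advancing time (a new reading comes with each control period).
- snapshot(name): name is "scene" or "top" or "wrist"; returns (picture, depth): 400x640x3 uint8, blue, green, red; 400x640 float32, m along the optical axis (not along the pixel's ray), 0 where there is no reading.
- camera_model(name): a dict with "fx", "fy", "cx", "cy" (pixels), "world_to_cam" (4x4, takes a point from world to camera coordinates). Camera axes: x right, y down, z forward; pixel columns grow to the right and rows downward; lengths in m; the calibration is good to about 2 mm. A picture is of the moment at which its call begins: read the wrist's pose just before it. camera_model takes no time and is no camera call; for the wrist camera it gives the pose at the moment of the call.
- close_job(): hands the job in; it is judged then, once.
The state is a dict: "clock": time; "joint_pos": joint angles; "qvel": joint speeds; "tau": joint torques, N m; "tool_pos": TCP position; "orientation": TCP orientation; "force": force on the tool from outside, world axes, zero at the start; "moment": the same for the moment, N m; "opening": finger opening in m; "gripper_force": force on a finger pad.
Only numpy, scipy, OpenCV 4.12 (cv2) and the standard library are available. Lean on these libraries where they do the work, as an engineer would, in place of code of your own. Each camera call takes 0.05 s, during which the arm holds its last target. There are 200 camera calls.

### The job

The cook wants the vinegar. With your fingertips against the turntable's dividers or end posts, gently push it round, without gripping it, until the square glass bottle with the cork stands at the front, the side nearest the worktop's front edge, and let go. Then point down at its cork from a few centimetres above, hold there for at least two seconds, and finish still pointing. Touch none of the four containers on the turntable, keep them all upright, and leave the other things on the worktop where they are.

Things in the scene. Friction and masses are not known exactly. Their poses are not given: they have to be found in the camera images.
- turntable_foot: fixed foot under the turntable, 200 mm across, 9 mm high; origin on the turntable's axis at the worktop (z = 0). Its axes stay parallel to the world's: -x points to the worktop's front edge. The turntable on it is a wooden disc 328 mm across with a low lip, its floor 24 mm above the worktop
- post_1 (a point): centre of the top of one of four turned wooden posts at the dividers' outer ends: upright, 15 mm thick, 150 mm from the axis, top 84 mm above the worktop, joined to its divider on the inner side; good to push sideways. Posts 1 to 4 follow anticlockwise a quarter turn apart; the square bottle stands midway between posts 4 and 1
- post_2 (a point): top of the next post, as post_1
- post_3 (a point): top of the next post, as post_1
- post_4 (a point): top of the next post, as post_1
- cork_top (a point): centre of the top of the cork of the square bottle, 136 mm above the bottle's base; the cork is 25 mm across
- vinegar: the square glass bottle with a cork, 66 x 65 x 136 mm with the cork, loose on the turntable; origin at the centre of its base, z up. It starts somewhere at the back or the side, never at the front
- chilli: slender round sauce bottle with a narrow neck, 48 mm across, 183 mm high, loose on the turntable; origin at the centre of its base
- salt_shaker: salt shaker with a domed, pierced top, 44 mm across, 90 mm high, loose on the turntable; origin at the centre of its base
- wide_jar: short wide jar, 60 mm across, 90 mm high, loose on the turntable; origin at the centre of its base
- mug: mug with a handle, 90 x 122 x 105 mm, loose, right of the turntable; origin under its middle
- matchbox: flat match box, 65 x 110 x 22 mm, loose, right of the turntable; origin under its middle
- bottle_opener: bottle opener lying flat, 174 x 41 x 20 mm, loose, at the front right; origin under its middle
- hub_top (a point): top of the turntable's hub knob, on its axis, 100 mm above the worktop; knob 34 mm across. Four upright dividers (6 mm thick, tops 68 mm above the worktop) run out from it and part the disc into quarters; each quarter holds one container about 76 mm from the axis, midway between two dividers
- turntable: the disc with its dividers and posts; origin on its axis, 10 mm above the worktop; z up. It turns on the foot about the vertical, either way (a full turn and a little more), with light friction, under 1.5 N at a post, and stops soon after it is no longer pushed. The square bottle stands toward its +x axis
Things that resemble listed ones, but are neither listed nor needed, are in the scene too. What is shaped like the wide_jar but blue is not meant.

How it is judged (in metres and radians):
On the way, in this order (a step that is already met when the one before it is completed fails the run):
1. the square bottle has been brought to the front of the turntable, which stands still and has been let go (x of vinegar in the frame of turntable_foot below -0.062 m and y of vinegar in the frame of turntable_foot between -0.033 and 0.033 m and angular speed of turntable below 0.05 rad/s and contact force between the fingers and anything else below 0.2 N), for 0.2 s.
2. the fingertips point down at the cork from a few centimetres above and dwell there (horizontal distance between the grasp point and cork_top below 0.022 m and z of the grasp point in the frame of cork_top between 0.015 and 0.085 m), for 2 s.
At the end, for the whole second after the job is handed in: Square bottle at the turntable's front, within 33 mm of the front line and 62 mm or more before the axis; turntable still; grasp point within 22 mm of the cork's axis, 15 to 85 mm above its top; all four containers upright, at rest, within 100 mm of the axis (all of step 2 and x of vinegar in the frame of turntable_foot below -0.062 m and y of vinegar in the frame of turntable_foot between -0.033 and 0.033 m and angular speed of turntable below 0.05 rad/s and angle between each of vinegar, chilli, salt_shaker, wide_jar's own z axis and vertical below 0.1 rad and height (world z) of vinegar between 0.018 and 0.03 m and horizontal distance between each of vinegar, chilli, salt_shaker, wide_jar and turntable_foot below 0.1 m and linear speed of each of vinegar, chilli, salt_shaker, wide_jar below 0.02 m/s and height (world z) of chilli between 0.018 and 0.03 m and height (world z) of salt_shaker between 0.018 and 0.03 m and height (world z) of wide_jar between 0.018 and 0.03 m); the robot touches nothing.
It fails at once if the turntable is gripped or pushed hard (over 25 N) (contact force between the fingers and turntable above 25 N).
It fails at once if a container on the turntable is touched by the robot (contact force between any of the fingers, the arm and vinegar above 0.3 N or contact force between any of the fingers, the arm and chilli above 0.3 N or contact force between any of the fingers, the arm and salt_shaker above 0.3 N or contact force between any of the fingers, the arm and wide_jar above 0.3 N).
It fails at once if a container on the turntable is lifted (height (world z) of any of vinegar, chilli, salt_shaker, wide_jar above 0.04 m).
It fails at once if a container on the turntable is tipped (angle between any of vinegar, chilli, salt_shaker, wide_jar's own z axis and vertical above 0.25 rad).
It fails at once if another thing on the worktop is moved more than 20 mm (distance of any of mug, matchbox, bottle_opener from where it was at the start of the episode above 0.02 m).
It also fails if it takes over 72 s, if anything falls off the work surface, if the arm or the gripper's body presses on something with over 40 N, if the wrist force passes 120 N, or if a joint passes its speed limit or range.

## Working session

There is one attempt and no reset: what is moved stays moved. The work goes in short steps, Python scripts to look and compute and a tool call to move; the robot and the scene stay as the last step left them, time stands still between calls to the robot, and variables do not carry over. Pictures are saved under pics/ and viewed, at most 10 in all, crops included, and the job is handed in when it is done.

Besides the shell and the picture viewer there is one more tool, called by a JSON object that holds its "name" and its "arguments", one argument or row to a line. play_rows: Moves the arm, as the interface text tells. Its arguments: {"type":"object","properties":{"deltas":{"type":"array","items":{"type":"array","items":{"type":"number","minimum":-1,"maximum":1}}},"gripper":{"type":"number"}},"required":["deltas"]}

```bash
mkdir -p pics; cat > h.py <<'E'
from plant import *
import numpy as np, cv2
def ray(cam,u,v,z):
    T=np.linalg.inv(cam["world_to_cam"]); d=T[:3,:3]@np.array([(u-cam["cx"])/cam["fx"],(v-cam["cy"])/cam["fy"],1.]); o=T[:3,3]
    return o+d*(z-o[2])/d[2]
def pt(cam,u,v,d):
    T=np.linalg.inv(cam["world_to_cam"]); return (T@np.array([(u-cam["cx"])/cam["fx"]*d,(v-cam["cy"])/cam["fy"]*d,d,1.]))[:3]
def proj(cam,p):
    c=cam["world_to_cam"]@np.append(p,1.); return cam["fx"]*c[0]/c[2]+cam["cx"],cam["fy"]*c[1]/c[2]+cam["cy"]
E
python3 - <<'E'
from h import *
for n in ["scene","top"]:
    i,d=snapshot(n); c=camera_model(n); np.savez("pics/%s0.npz"%n,i=i,d=d); cv2.imwrite("pics/%s0.png"%n,i)
    print(n,c["fx"],np.linalg.inv(c["world_to_cam"]).round(3).tolist())
print(get_obs())
E
```

```text
scene 433.14310717282757 [[-1.0, -0.016, -0.006, 0.564], [-0.006, 0.654, -0.756, 0.8], [0.016, -0.756, -0.654, 0.869], [0.0, 0.0, 0.0, 1.0]]
top 458.9808365825767 [[-0.011, -0.983, 0.185, 0.319], [-1.0, 0.012, 0.001, -0.096], [-0.003, -0.185, -0.983, 1.347], [0.0, 0.0, 0.0, 1.0]]
{'clock': 0.1, 'joint_pos': array([ 8.50320839e+01,  2.05856026e+01,  6.40082759e-01, -1.85419627e-02,
       -7.01350695e+01, -1.65078161e+01]), 'qvel': array([ 0.05244769, -0.13861812,  0.07469161, -0.04740863,  0.00450744,
       -0.0170853 ]), 'tau': array([-2.18581285e-03, -5.84163201e+01,  2.93749791e+01,  7.01555282e+00,
        1.01801095e-02, -4.25611256e-05]), 'tool_pos': array([0.24698145, 0.62776253, 0.24474138]), 'orientation': array([ 1.79917779e+02, -6.18808316e-03, -2.14820407e+01]), 'force': array([-0.43634669, -0.02462127, -0.31506907]), 'moment': array([-0.05673144, -0.01442612, -0.06210717]), 'gripper_force': 0.0, 'opening': 0.08775139230894086}
```

View pics/scene0.png

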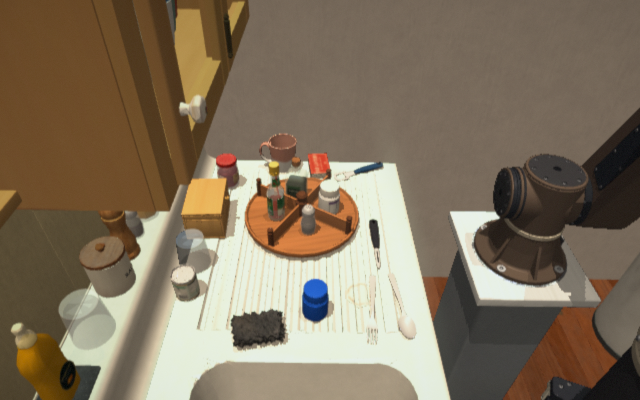

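View pics/top0.png

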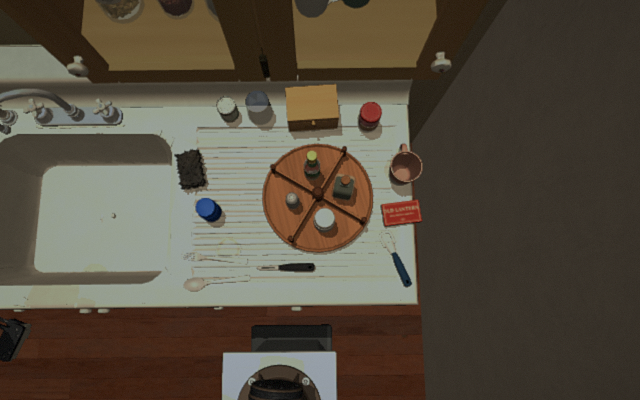

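The top view shows the turntable centred at about (318,197) and posts at about (345,150), (274,168), (292,239) and (364,220). The square, corked bottle is at about (344,183). The chilli is at (312,160), the salt at (292,200) and the white jar at (325,218). The blue jar at (207,209) is the lookalike. I'll confirm with an enlarged crop and measure.

```bash
python3 - <<'E'
from h import *
z=np.load("pics/top0.npz"); i,d=z["i"],z["d"]; c=camera_model("top")
s=np.load("pics/scene0.npz"); 
a=cv2.resize(i[135:260,255:380],None,fx=4.6,fy=4.6,interpolation=cv2.INTER_CUBIC)
cv2.imwrite("pics/c1.png",a)
# height map
v,u=np.mgrid[130:265,250:385]; P=np.array([pt(c,x,y,d[y,x]) for x,y in zip(u.ravel(),v.ravel())])
# disc: orange wood mask
hsv=cv2.cvtColor(i,cv2.COLOR_BGR2HSV); m=cv2.inRange(hsv,(3,120,60),(16,255,255)); m[:, :255]=0;m[:,380:]=0;m[:135]=0;m[260:]=0
m=cv2.morphologyEx(m,cv2.MORPH_CLOSE,np.ones((9,9)))
k=max(cv2.findContours(m,0,2)[0],key=cv2.contourArea); e=cv2.fitEllipse(cv2.convexHull(k)); print("ell",e,ray(c,*e[0],0.028))
r=ray(c,*e[0],0.028)[:2]
for n,lo,hi in [("hub",.09,.11),("post",.074,.09),("tall",.11,.22)]:
    M=((P[:,2]>lo)&(P[:,2]<hi)).reshape(u.shape).astype(np.uint8)
    N,L,S,C=cv2.connectedComponentsWithStats(M)
    for j in range(1,N):
        if S[j,4]>=4:
            q=P[(L==j).ravel()]; print(n,S[j,4],(C[j]+[250,130]).round(1),q.mean(0).round(3),"max z",q[:,2].max().round(3),"r",np.hypot(*(q.mean(0)[:2]-r)).round(3))
for n,p in zip("1 2 3 4".split(),[(345,150),(274,168),(292,239),(364,220)]):
    q=ray(c,*p,.084); print("post",n,q.round(3),np.hypot(*(q[:2]-r)).round(3),np.degrees(np.arctan2(*(q[:2]-r)[::-1])).round(1))
print("hub",ray(c,318,194,.1))
E
```

```text
ell ((317.3594970703125, 197.17201232910156), (108.6114730834961, 109.7804183959961), 85.94081115722656) [ 0.58520935 -0.11405699  0.028     ]
hub 27 [311.5 173. ] [ 0.64  -0.098  0.1  ] max z 0.109 r 0.057
hub 94 [339.5 189.3] [ 0.592 -0.175  0.104] max z 0.11 r 0.061
hub 4 [342.2 174.2] [ 0.634 -0.183  0.105] max z 0.11 r 0.085
hub 5 [347.6 175.4] [ 0.63  -0.198  0.108] max z 0.11 r 0.095
hub 31 [353.  182.6] [ 0.61  -0.213  0.106] max z 0.11 r 0.101
hub 90 [317.3 191.6] [ 0.587 -0.113  0.096] max z 0.104 r 0.002
hub 83 [291.5 198.8] [ 0.566 -0.042  0.105] max z 0.11 r 0.075
hub 4 [325.5 210.8] [ 0.531 -0.135  0.109] max z 0.11 r 0.058
hub 4 [314.2 218.5] [ 0.511 -0.104  0.103] max z 0.11 r 0.075
hub 23 [321.6 225.8] [ 0.49  -0.123  0.103] max z 0.11 r 0.096
hub 7 [330.4 224.1] [ 0.494 -0.148  0.105] max z 0.109 r 0.097
post 21 [343.7 148.5] [ 0.716 -0.191  0.083] max z 0.089 r 0.151
post 23 [272.  166.3] [0.665 0.014 0.082] max z 0.088 r 0.151
post 14 [313.4 175. ] [ 0.638 -0.103  0.083] max z 0.09 r 0.054
post 17 [336.9 194.5] [ 0.581 -0.168  0.082] max z 0.09 r 0.054
post 6 [316
[... 208 characters left out ...]
91 -0.132  0.083] max z 0.089 r 0.096
post 22 [363.6 219. ] [ 0.511 -0.241  0.082] max z 0.088 r 0.147
post 4 [313.5 220.5] [ 0.508 -0.102  0.08 ] max z 0.083 r 0.078
post 23 [289.8 238. ] [ 0.46  -0.036  0.083] max z 0.088 r 0.148
tall 285 [311.3 162.9] [ 0.652 -0.097  0.159] max z 0.212 r 0.069
tall 284 [343.7 183.8] [ 0.601 -0.185  0.127] max z 0.163 r 0.073
tall 42 [290.9 197.1] [ 0.569 -0.04   0.112] max z 0.116 r 0.076
tall 265 [323.9 217.6] [ 0.511 -0.13   0.113] max z 0.118 r 0.076
post 1 [ 0.711 -0.194  0.084] 0.149 -32.6
post 2 [0.66  0.009 0.084] 0.144 58.7
post 3 [ 0.457 -0.042  0.084] 0.147 150.5
post 4 [ 0.508 -0.242  0.084] 0.15 -121.2
hub [ 0.57960967 -0.1149547   0.1       ]
```

View pics/c1.png

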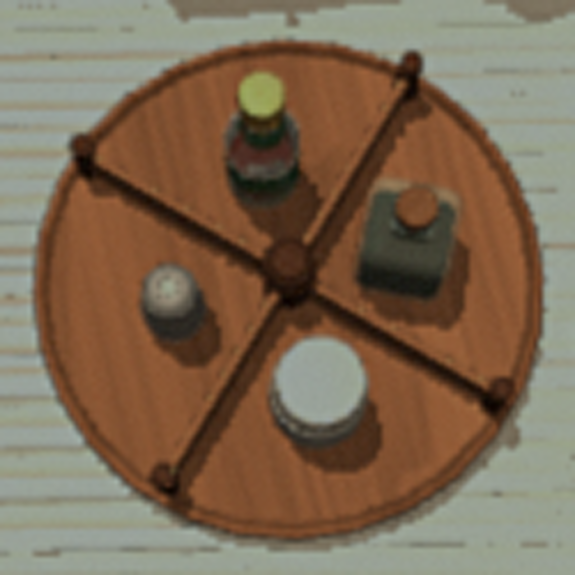

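The crop confirms it: the square bottle with the brown cork is between post 1 (top right) and post 4 (lower right). The axis is at about (0.586, -0.114). Post angles are about -31, 59, 149 and -121°, with radii of 0.147 to 0.151, as stated. The bottle is at about -76°, so it needs about 104° clockwise. I'll push post 4 across the clear front with closed fingers, keeping the jaw line tangential.

{"name": "play_rows", "arguments": {
  "deltas": [
    [0.024,-0.058,0.002,0,0,-0.022],
    [0.024,-0.058,0.002,0,0,-0.022],
    [0.024,-0.058,0.002,0,0,-0.022],
    [0.024,-0.058,0.002,0,0,-0.022],
    [0.024,-0.058,0.002,0,0,-0.022],
    [0.024,-0.058,0.002,0,0,-0.022],
    [0.024,-0.058,0.002,0,0,-0.022],
    [0.024,-0.058,0.002,0,0,-0.022],
    [0.024,-0.058,0.002,0,0,-0.022],
    [0.024,-0.058,0.002,0,0,-0.022]
  ],
  "gripper": -1
}}

```text
clock: 1.1
tool_pos: [0.4383, 0.1643, 0.2616]
orientation: [-180.0, 0.0, -61.2]
force: [0.4, 1.1, 0.2]
opening: 0.0132
gripper_force: 0.0
```

{"name": "play_rows", "arguments": {
  "deltas": [
    [0.0144,-0.054,0,0,0,-0.0227],
    [0.0144,-0.054,0,0,0,-0.0227],
    [0.0144,-0.054,0,0,0,-0.0227],
    [0.0144,-0.054,0,0,0,-0.0227],
    [0.0144,-0.054,0,0,0,-0.0227],
    [0.0144,-0.054,0,0,0,-0.0227],
    [0.0144,-0.054,0,0,0,-0.0227],
    [0.0144,-0.054,0,0,0,-0.0227],
    [0.0144,-0.054,0,0,0,-0.0227],
    [0.0144,-0.054,0,0,0,-0.0227]
  ]
}}

```text
clock: 2.1
tool_pos: [0.5534, -0.2675, 0.2611]
orientation: [180.0, 0.0, -102.1]
force: [1.3, 0.9, 0.1]
opening: 0.0005
gripper_force: 0.0
```

```bash
python3 - <<'E'
from h import *
o=get_obs(); print(o["tool_pos"],o["orientation"],o["joint_pos"].round(0),o["opening"])
i,d=snapshot("wrist"); j,_=snapshot("scene")
cv2.imwrite("pics/w1.png",np.hstack([cv2.resize(i,(400,250)),cv2.resize(j[130:300,180:452],(400,250))]))
c=camera_model("wrist")
for n,p in [("p4",(.510,-.242,.084)),("hub",(.586,-.114,.1))]: print(n,np.array(proj(c,p)).round())
E
```

```text
[ 0.55337359 -0.26754426  0.26110836] [ 1.79968815e+02  8.91244742e-03 -1.02111662e+02] [ -8.  14.  -6.  -0. -70.  -4.] 0.000529877476326464
p4 [374. 199.]
hub [322. 346.]
```

View pics/w1.png

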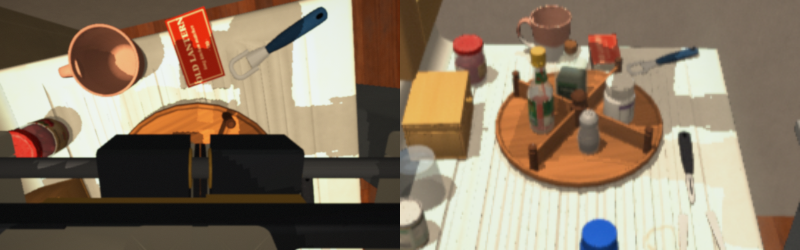

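The wrist view shows post 4 at about (366,195), against a predicted (374,199), which agrees. The spot below the closed fingers is clear. Descending.

{"name": "play_rows", "arguments": {
  "deltas": [
    [0,0,-0.0225,0,0,0],
    [0,0,-0.0225,0,0,0],
    [0,0,-0.0225,0,0,0],
    [0,0,-0.0225,0,0,0],
    [0,0,-0.0225,0,0,0],
    [0,0,-0.0225,0,0,0],
    [0,0,-0.0225,0,0,0],
    [0,0,-0.0225,0,0,0],
    [0,0,-0.0225,0,0,0],
    [0,0,-0.0225,0,0,0]
  ]
}}

```text
clock: 3.2
tool_pos: [0.5531, -0.2652, 0.0805]
orientation: [180.0, 0.0, -101.9]
force: [0.0, -0.1, 0.3]
opening: 0.0002
gripper_force: 0.0
```

```bash
python3 - <<'E'
import numpy as np
C=np.array([.586,-.114]);r=.158
# from -102 deg clockwise, 4 deg per row
a=np.radians(-102-4*np.arange(0,32)); p=C+r*np.c_[np.cos(a),np.sin(a)]
for k,(q,w) in enumerate(zip(np.diff(p,axis=0)/.8,p[1:])): print(k+1,-102-4*(k+1),q.round(4).tolist(),w.round(3))
E
```

```text
1 -106 [-0.0134, 0.0033] [ 0.542 -0.266]
2 -110 [-0.0131, 0.0043] [ 0.532 -0.262]
3 -114 [-0.0128, 0.0052] [ 0.522 -0.258]
4 -118 [-0.0124, 0.006] [ 0.512 -0.254]
5 -122 [-0.0119, 0.0069] [ 0.502 -0.248]
6 -126 [-0.0114, 0.0077] [ 0.493 -0.242]
7 -130 [-0.0109, 0.0085] [ 0.484 -0.235]
8 -134 [-0.0102, 0.0092] [ 0.476 -0.228]
9 -138 [-0.0096, 0.0099] [ 0.469 -0.22 ]
10 -142 [-0.0089, 0.0106] [ 0.461 -0.211]
11 -146 [-0.0081, 0.0112] [ 0.455 -0.202]
12 -150 [-0.0073, 0.0117] [ 0.449 -0.193]
13 -154 [-0.0065, 0.0122] [ 0.444 -0.183]
14 -158 [-0.0056, 0.0126] [ 0.44  -0.173]
15 -162 [-0.0047, 0.013] [ 0.436 -0.163]
16 -166 [-0.0038, 0.0133] [ 0.433 -0.152]
17 -170 [-0.0029, 0.0135] [ 0.43  -0.141]
18 -174 [-0.0019, 0.0137] [ 0.429 -0.131]
19 -178 [-0.001, 0.0138] [ 0.428 -0.12 ]
20 -182 [0.0, 0.0138] [ 0.428 -0.108]
21 -186 [0.001, 0.0138] [ 0.429 -0.097]
22 -190 [0.0019, 0.0137] [ 0.43  -0.087]
23 -194 [0.0029, 0.0135] [ 0.433 -0.076]
24 -198 [0.0038, 0.0133] [ 0.436 -0.065]
25 -202 [0.0047, 0.013] [ 0.44  -0.055]
26 -206 [0.0056, 0.0126] [ 0.444 -0.045]
27 -210 [0.0065, 0.0122] [ 0.449 -0.035]
28 -214 [0.0073, 0.0117] [ 0.455 -0.026]
29 -218 [0.0081, 0.0112] [ 0.461 -0.017]
30 -222 [0.0089, 0.0106] [ 0.469 -0.008]
31 -226 [0.0096, 0.0099] [ 0.476 -0.   ]
```

{"name": "play_rows", "arguments": {
  "deltas": [
    [-0.0067,0.001,0,0,0,-0.0111],
    [-0.0067,0.0013,0,0,0,-0.0111],
    [-0.0066,0.0021,0,0,0,-0.0111],
    [-0.0066,0.0021,0,0,0,-0.0111],
    [-0.0064,0.0026,0,0,0,-0.0111],
    [-0.0064,0.0026,0,0,0,-0.0111],
    [-0.0062,0.003,0,0,0,-0.0111],
    [-0.0062,0.003,0,0,0,-0.0111],
    [-0.006,0.0034,0,0,0,-0.0111],
    [-0.006,0.0034,0,0,0,-0.0111]
  ]
}}

```text
clock: 4.2
tool_pos: [0.5025, -0.2456, 0.0815]
orientation: [-180.0, 0.0, -122.0]
force: [1.2, 0.4, 0.2]
opening: 0.0003
gripper_force: 0.5
```

{"name": "play_rows", "arguments": {
  "deltas": [
    [-0.0057,0.0038,0,0,0,-0.0111],
    [-0.0057,0.0038,0,0,0,-0.0111],
    [-0.0055,0.0042,0,0,0,-0.0111],
    [-0.0055,0.0042,0,0,0,-0.0111],
    [-0.0051,0.0046,0,0,0,-0.0111],
    [-0.0051,0.0046,0,0,0,-0.0111],
    [-0.0048,0.005,0,0,0,-0.0111],
    [-0.0048,0.005,0,0,0,-0.0111],
    [-0.0044,0.0053,0,0,0,-0.0111],
    [-0.0044,0.0053,0,0,0,-0.0111]
  ]
}}

```text
clock: 5.2
tool_pos: [0.4616, -0.209, 0.0816]
orientation: [-180.0, 0.0, -141.9]
force: [0.8, -1.0, -0.5]
opening: 0.0004
gripper_force: 0.5
```

```bash
python3 - <<'E'
from h import *
j,_=snapshot("scene"); t,_=snapshot("top")
cv2.imwrite("pics/s2.png",np.hstack([cv2.resize(j[130:300,180:452],(400,250)),cv2.resize(t[130:270,200:424],(400,250))]))
E
```

```text
(no output)
```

View pics/s2.png

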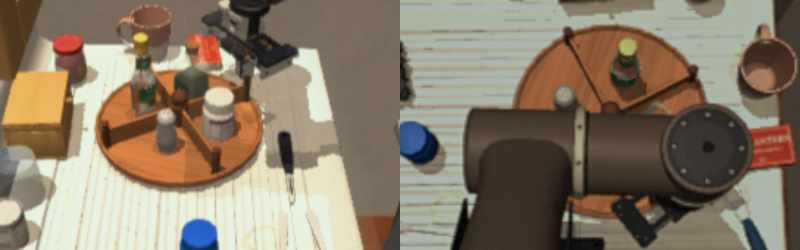

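The fingers are pushing post 4 and the disc has turned about 20°, with all containers upright. Continuing.

{"name": "play_rows", "arguments": {
  "deltas": [
    [-0.0041,0.0056,0,0,0,-0.0111],
    [-0.0041,0.0056,0,0,0,-0.0111],
    [-0.0037,0.0059,0,0,0,-0.0111],
    [-0.0037,0.0059,0,0,0,-0.0111],
    [-0.0033,0.0061,0,0,0,-0.0111],
    [-0.0033,0.0061,0,0,0,-0.0111],
    [-0.0028,0.0063,0,0,0,-0.0111],
    [-0.0028,0.0063,0,0,0,-0.0111],
    [-0.0024,0.0065,0,0,0,-0.0111],
    [-0.0024,0.0065,0,0,0,-0.0111]
  ]
}}

```text
clock: 6.3
tool_pos: [0.4356, -0.1606, 0.0815]
orientation: [-180.0, 0.0, -161.9]
force: [0.5, -1.8, 0.1]
opening: 0.0001
gripper_force: 0.4
```

{"name": "play_rows", "arguments": {
  "deltas": [
    [-0.0019,0.0067,0,0,0,-0.0111],
    [-0.0019,0.0067,0,0,0,-0.0111],
    [-0.0014,0.0068,0,0,0,-0.0111],
    [-0.0014,0.0068,0,0,0,-0.0111],
    [-0.001,0.0069,0,0,0,-0.0111],
    [-0.001,0.0069,0,0,0,-0.0111],
    [-0.0005,0.0069,0,0,0,-0.0111],
    [-0.0005,0.0069,0,0,0,-0.0111],
    [0,0.0069,0,0,0,-0.0111],
    [0,0.0069,0,0,0,-0.0111]
  ]
}}

```text
clock: 7.3
tool_pos: [0.4277, -0.1059, 0.0815]
orientation: [-180.0, -0.0, 178.1]
force: [0.5, -0.1, -0.3]
opening: 0.0002
gripper_force: 0.4
```

{"name": "play_rows", "arguments": {
  "deltas": [
    [0.0005,0.0069,0,0,0,-0.0111],
    [0.0005,0.0069,0,0,0,-0.0111],
    [0.001,0.0068,0,0,0,-0.0111],
    [0.001,0.0068,0,0,0,-0.0111],
    [0.0014,0.0067,0,0,0,-0.0111],
    [0.0014,0.0067,0,0,0,-0.0111],
    [0.0019,0.0066,0,0,0,-0.0111],
    [0.0019,0.0066,0,0,0,-0.0111],
    [0.0024,0.0065,0,0,0,-0.0111],
    [0.0024,0.0065,0,0,0,-0.0111]
  ]
}}

```text
clock: 8.3
tool_pos: [0.4389, -0.0524, 0.0813]
orientation: [-180.0, -0.0, 158.2]
force: [-0.7, -0.7, 0.3]
opening: 0.0003
gripper_force: 0.5
```

```bash
cat > posts.py <<'E'
from h import *
t,d=snapshot("top"); c=camera_model("top")
v,u=np.mgrid[125:265,245:390]; P=np.array([pt(c,x,y,d[y,x]) for x,y in zip(u.ravel(),v.ravel())]); C=np.array([.586,-.114])
R=np.hypot(*(P[:,:2]-C).T)
M=((P[:,2]>.074)&(P[:,2]<.09)&(R>.135)&(R<.165)).reshape(u.shape).astype(np.uint8)
N,L,S,_=cv2.connectedComponentsWithStats(M)
for j in range(1,N):
    if S[j,4]>=8:
        q=P[(L==j).ravel()].mean(0)-[*C,0]; print(S[j,4],q.round(3),np.degrees(np.arctan2(q[1],q[0])).round(1))
E
python3 posts.py
```

```text
24 [ 0.13  -0.075  0.083] -29.8
26 [0.077 0.13  0.081] 59.2
26 [-0.074 -0.128  0.082] -119.9
```

The disc has turned 90°, leaving about 15°. I'll push the rest, slowing at the end.

{"name": "play_rows", "arguments": {
  "deltas": [
    [0.0028,0.0063,0,0,0,-0.0111],
    [0.0028,0.0063,0,0,0,-0.0111],
    [0.0033,0.0061,0,0,0,-0.0111],
    [0.0033,0.0061,0,0,0,-0.0111],
    [0.0036,0.0058,0,0,0,-0.0111],
    [0.0036,0.0058,0,0,0,-0.0111],
    [0.0019,0.0029,0,0,0,-0.0056],
    [0.0019,0.0029,0,0,0,-0.0056],
    [0.001,0.0014,0,0,0,0],
    [0,0,0,0,0,0]
  ]
}}

```text
clock: 9.35
tool_pos: [0.4588, -0.0175, 0.0814]
orientation: [180.0, 0.0, 144.2]
force: [-1.1, -0.3, -0.2]
opening: 0.0004
gripper_force: 0.2
```

```bash
python3 posts.py
```

```text
24 [ 0.107 -0.104  0.083] -44.2
25 [0.107 0.107 0.082] 45.0
22 [-0.103 -0.105  0.082] -134.4
```

The bottle's quadrant is now centred at the front (posts at ±45°). Backing off, then rising.

{"name": "play_rows", "arguments": {
  "deltas": [
    [-0.0018,-0.0026,0,0,0,0],
    [-0.0018,-0.0026,0,0,0,0],
    [-0.0018,-0.0026,0,0,0,0],
    [-0.0018,-0.0026,0,0,0,0],
    [-0.004,0.003,0,0,0,0],
    [-0.004,0.003,0,0,0,0],
    [0,0,0,0,0,0],
    [0,0,0.0225,0,0,0],
    [0,0,0.0225,0,0,0],
    [0,0,0.0225,0,0,0]
  ]
}}

```text
clock: 10.4
tool_pos: [0.4464, -0.021, 0.1361]
orientation: [-180.0, -0.0, 144.2]
force: [0.5, -0.3, -0.1]
opening: 0.0004
gripper_force: 0.0
```

{"name": "play_rows", "arguments": {
  "deltas": [
    [0,0,0.0225,0,0,0],
    [0,0,0.0225,0,0,0],
    [0,0,0.0225,0,0,0],
    [0,0,0.0225,0,0,0],
    [0,0,0.0225,0,0,0],
    [0,0,0.0225,0,0,0],
    [0,0,0.0225,0,0,0],
    [0,0,0,0,0,0],
    [0,0,0,0,0,0]
  ]
}}

```text
clock: 11.3
tool_pos: [0.4464, -0.0209, 0.2615]
orientation: [180.0, 0.0, 144.2]
force: [0.1, -0.4, -0.4]
opening: 0.0007
gripper_force: 0.0
```

```bash
python3 posts.py; python3 - <<'E'
from h import *
print(get_obs()["tool_pos"],get_obs()["orientation"])
out=[]
for n in ["scene","top"]:
    i,d=snapshot(n); c=camera_model(n); u,v=map(int,proj(c,(.51,-.114,.16)))
    print(n,u,v); out.append(cv2.resize(i[v-50:v+50,u-64:u+64],(400,312),interpolation=cv2.INTER_CUBIC)); np.savez("pics/%s3.npz"%n,i=i,d=d)
cv2.imwrite("pics/s3.png",np.hstack(out))
E
```

```text
24 [ 0.107 -0.104  0.082] -44.2
25 [0.107 0.107 0.083] 45.1
21 [-0.103 -0.105  0.083] -134.5
[ 0.44614321 -0.02101495  0.26095441] [-1.79988083e+02 -3.24709865e-02  1.44166694e+02]
scene 331 175
top 318 215
```

View pics/s3.png

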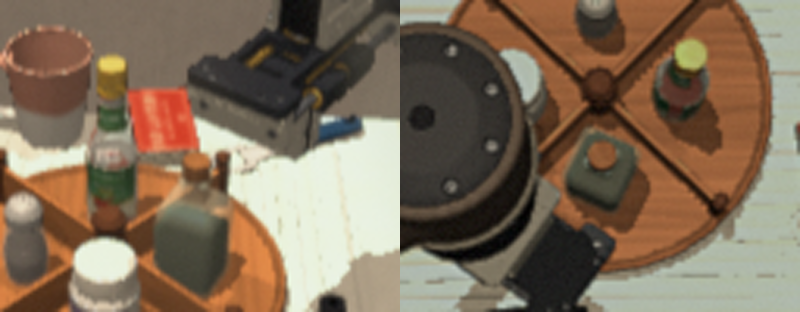

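The square bottle stands at the front and all the containers are upright. The cork top is at about (318,213) in the top view and (330,176) in the scene view.

```bash
python3 - <<'E'
from h import *
print(ray(camera_model("top"),318.5,213,.160),ray(camera_model("scene"),329.7,176,.160))
for n in ["top","scene"]:
    z=np.load("pics/%s3.npz"%n); c=camera_model(n); u0,v0=(318,213) if n=="top" else (330,178)
    P=np.array([pt(c,u,v,z["d"][v,u]) for u in range(u0-9,u0+10) for v in range(v0-9,v0+10)])
    k=(P[:,2]>.148)&(P[:,2]<.17); print(n,k.sum(),P[k].mean(0).round(4))
E
```

```text
[ 0.51616178 -0.1146044   0.16      ] [ 0.51485831 -0.11087127  0.16      ]
top 75 [ 0.5122 -0.1132  0.1587]
scene 68 [ 0.5152 -0.1088  0.1565]
```

{"name": "play_rows", "arguments": {
  "deltas": [
    [0.0142,-0.0192,0,0,0,0],
    [0.0142,-0.0192,0,0,0,0],
    [0.0142,-0.0192,0,0,0,0],
    [0.0142,-0.0192,0,0,0,0],
    [0.0142,-0.0192,0,0,0,0],
    [0.0142,-0.0192,0,0,0,0],
    [0,0,-0.0144,0,0,0],
    [0,0,-0.0144,0,0,0],
    [0,0,-0.0144,0,0,0],
    [0,0,-0.0144,0,0,0]
  ]
}}

```text
clock: 12.45
tool_pos: [0.514, -0.1129, 0.214]
orientation: [-180.0, -0.0, 144.2]
force: [0.1, -1.0, 0.3]
opening: 0.0003
gripper_force: 0.0
```

{"name": "play_rows", "arguments": {
  "deltas": [
    [0,0,0,0,0,0],
    [0,0,0,0,0,0],
    [0,0,0,0,0,0],
    [0,0,0,0,0,0],
    [0,0,0,0,0,0],
    [0,0,0,0,0,0],
    [0,0,0,0,0,0],
    [0,0,0,0,0,0],
    [0,0,0,0,0,0],
    [0,0,0,0,0,0]
  ]
}}

```text
clock: 13.45
tool_pos: [0.5147, -0.1133, 0.2154]
orientation: [-180.0, -0.0, 144.2]
force: [-0.4, 0.1, 0.4]
opening: 0.0001
gripper_force: 0.0
```

{"name": "play_rows", "arguments": {
  "deltas": [
    [0,0,0,0,0,0],
    [0,0,0,0,0,0],
    [0,0,0,0,0,0],
    [0,0,0,0,0,0],
    [0,0,0,0,0,0],
    [0,0,0,0,0,0],
    [0,0,0,0,0,0],
    [0,0,0,0,0,0],
    [0,0,0,0,0,0],
    [0,0,0,0,0,0]
  ]
}}

```text
clock: 14.45
tool_pos: [0.5147, -0.1133, 0.2154]
orientation: [180.0, -0.0, 144.2]
force: [0.4, 0.2, -0.1]
opening: 0.0004
gripper_force: 0.0
```

{"name": "play_rows", "arguments": {
  "deltas": [
    [0,0,0,0,0,0],
    [0,0,0,0,0,0],
    [0,0,0,0,0,0],
    [0,0,0,0,0,0],
    [0,0,0,0,0,0],
    [0,0,0,0,0,0],
    [0,0,0,0,0,0],
    [0,0,0,0,0,0],
    [0,0,0,0,0,0],
    [0,0,0,0,0,0]
  ]
}}

```text
clock: 15.45
tool_pos: [0.5147, -0.1133, 0.2154]
orientation: [180.0, 0.0, 144.2]
force: [0.8, -0.9, -0.2]
opening: 0.0005
gripper_force: 0.0
```

```bash
python3 - <<'E'
from h import *
i,d=snapshot("scene"); cv2.imwrite("pics/s4.png",cv2.resize(i[90:270,220:450],None,fx=2.5,fy=2.5)); print(get_obs()["tool_pos"])
E
```

```text
[ 0.51468703 -0.11325099  0.21539864]
```

View pics/s4.png

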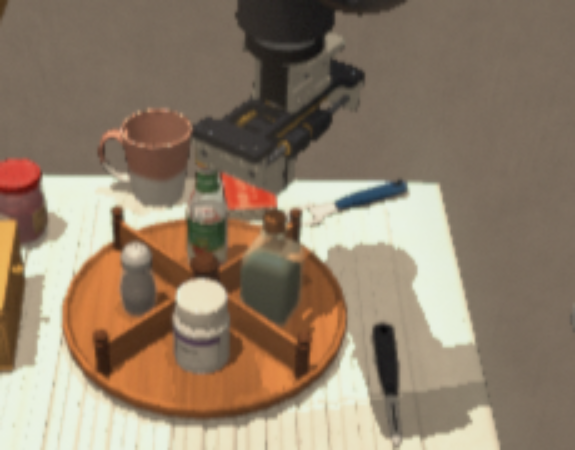

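The fingers point down just above the cork (cork at about (273,215) in the crop). Nothing is touched and all four containers are upright.

```bash
python3 -c "
from plant import *
print(close_job())"
```

```text
the job is handed in; nothing more can be done
None
```

The job is handed in: I pushed the turntable round by one post until the vinegar stood at the front. The fingers held about 36 mm above its cork for 3 s and finished there, with all four containers upright; the judge's verdict wasn't shown.

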